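# Load hinge leaves into the drill feeder's gravity chute and feed them

## Robot

A 6-joint arm with a two-finger parallel gripper is mounted at the origin on the work surface. World frame = base frame: x ahead of the robot, y to its left, z up, the work surface at z = 0. Lengths are in mm, angles in rad, forces in N, time in s.
With the tool pointing down it reaches from about 350 to 925 mm from the base axis. Payload 6.4 kg.
Tool frame: the origin (TCP) lies at the very end of the fingers, on their centre line; the grasp point (between the pads) lies 19 mm behind it; y points along the fingers, z is the direction in which the jaws open and shut, and the axes are right-handed (so a half turn about y gives the same grasp; the last joint's range is limited). The gripper opens to 94 mm and grips with 3 to 60 N. Pads are 16 mm wide; open, the fingers measure 119 mm over their backs; the gripper's body (75 mm by 177 mm) begins 78 mm behind the grasp point.
Start: joints at [-1.283, 0.245, 1.558, -0, 1.339, -0.174], TCP at [289.62, -581.922, 205.455] pointing down, gripper open.
Joint ranges: [-3.13, 3.13], [-1.02, 2.26], [0.13, 2.54], [-0.95, 4.09], [0.21, 2.88], [-2.74, 2.74]. Speed limits (rad/s): [2.57, 2.57, 3.14, 3.14, 3.14, 3.14].

## Interface

Orientations are given as a unit quaternion [x, y, z, w].
In Python, from rig import manip gives the robot as it stands. The module is installed in compiled form; this text tells all that it offers.
- The arm moves only by the tool drive_tool, never from a script. Its argument "targets" is a list of rows, each a list of 5 numbers: the opening, from -1 (shut) to 1 (fully open), then the shift along the world's x, y, z in units of 30 mm (1.0 is 30 mm), then the turn about the world's z in units of 6 degrees (1.0 is 6 degrees). In form: [[grip, x, y, z, yaw], ...]. A call has 1 to 12 rows; each row shifts and turns the commanded pose from where the row before left it; what a row does not reach is not made up. A row lasts 1/10 s, in which the tool goes at most 50 mm and 8.59 degrees, less where a joint would pass 70% of its speed; a pose out of reach is approached as far as the arm can. A call is refused whole if a number of a shift passes 1 or a number of a turn 1, either way. A call with a gripper value outside its range is refused whole. The fingers move at their own pace and stop on an object; "grip_force" is the grip in N (left out, the last holds). Time passes only in rows, so rows that do not move let the fingers close. It gives the time, the measured TCP pose, the force and the opening at its end, in the units of the state.
- manip.read_state(): the state, without advancing time (a new reading comes with each control period).
- manip.camera(name): name is "side" or "top" or "wrist"; returns a dict with "image" (420x560x3 uint8, blue, green, red), "fx", "fy", "cx", "cy" (pixels), "k1" (the pictures are not rectified: a ray, as slopes to the right and down, at radius r is drawn at 1 + k1 r^2 times it, then the intrinsics apply), "world_to_cam" (4x4, takes a point from world to camera coordinates). Camera axes: x right, y up, looking along -z (the intrinsics and any distortion apply to the point x, -y, -z); pixel columns grow to the right and rows downward; lengths in mm; the calibration is good to about 2 mm. A picture is of the moment at which its call begins. There is no depth.
- manip.job_done(): hands the job in, once; it reports no verdict.
The state is a dict: "time": time; "qpos": joint angles; "joint_velocities": joint speeds; "joint_torque": joint torques, N m; "ee_pos": TCP position; "orientation": TCP orientation; "force": force on the tool from outside, world axes, zero at the start; "torque": the same for the moment, N m; "finger_gap": finger opening in mm.
Only numpy, scipy, OpenCV 4.12 (cv2) and the standard library are available. Lean on these libraries where they do the work, as an engineer would, in place of code of your own. Each camera call takes 0.05 s, during which the arm holds its last target.

## Task

Take the two bare aluminium hinge leaves out of the rack and load them one behind the other into the sloping feed chute, so that each lies flat on the chute floor the same way up: barrel facing up, barrel end at the uphill end. Then press the yellow feed key down to its first click, hold it there for a second, press it fully down and let it go. Leave the red leaf standing in the rack and do not push the other things about.

Things in the scene. Friction and masses are not known exactly. Their poses are not given: they have to be found in the camera images.
- leaf_a_mid (a point): Bare aluminium; to be loaded. Hinge leaf: plate 110 x 50 x 10 mm; along one end a barrel (18 mm dia., full width) proud of one face only. 0.16 kg. Point: plate centre. z along the plate to the barrel end (55 mm off), x out of the barrel's face, y across. Barrel axis at x 9, z 46 mm. Stands in the rack, barrel end up, barrel facing +x or -x of the rack. Grasp it by the 50 mm width near the barrel.
- leaf_b_mid (a point): Bare aluminium; to be loaded. Hinge leaf: plate 110 x 50 x 10 mm; along one end a barrel (18 mm dia., full width) proud of one face only. 0.16 kg. Point: plate centre. z along the plate to the barrel end (55 mm off), x out of the barrel's face, y across. Barrel axis at x 9, z 46 mm. Stands in the rack, barrel end up, barrel facing +x or -x of the rack. Grasp it by the 50 mm width near the barrel.
- leaf_red_mid (a point): Painted red; to be left in the rack. Hinge leaf: plate 110 x 50 x 10 mm; along one end a barrel (18 mm dia., full width) proud of one face only. 0.16 kg. Point: plate centre. z along the plate to the barrel end (55 mm off), x out of the barrel's face, y across. Barrel axis at x 9, z 46 mm. Stands in the rack, barrel end up, barrel facing +x or -x of the rack. Grasp it by the 50 mm width near the barrel.
- rack: Plywood rack fixed to the table, 190 x 68 x 38 mm, with three slots 58 mm apart along its x axis, each 13 mm (x) by 54 mm (y), floor 10 mm above the table. Origin: centre of the underside; z up. The leaves' tops are 120 mm above the table; 82 mm of each shows above the rack.
- chute: Steel chute floor with yellow walls, on the fixed feeder, sloping down at 45 degrees away from the robot. Origin: middle of the mouth on the floor's face, 215 mm above the table. x downhill, z square off the floor, y across. Floor 245 mm long. Walls 24 mm high, 56 mm apart from x = 20 mm on, flaring out to 85 mm overall at x = -10. A leaf let go in the mouth slides down by itself.
- chute_tongue (a point): Upper end of a tongue, 34 mm wide and without walls, that extends the chute floor 45 mm uphill of the mouth: fingers that hold a leaf by its long edges near the barrel end pass either side of it. A leaf held parallel to the floor, plain end first and 60 mm past the mouth, can be let go there. Same axes as the chute.
- chute_stop (a point): Foot of the chute, at the face of the end stop (24 mm high), on the floor, 245 mm downhill of the mouth. The first leaf comes to rest against the stop, the second against the first. Same axes as the chute.
- key_top (a point): Top centre of the yellow round feed key (42 mm diameter) on a dark box beside the chute. Top 90 mm above the table when free, 74 mm fully down; moves straight down. 8 mm of soft travel (1.2 to 2.8 N) to the first click, where it stands until about 7.5 N; then 8 mm of stiff travel to its end (11.5 N). Springs back when let go.
- key_first (a joint): First-stage travel of the feed key: 0 free, 0.008 m at the first click.
- key_second (a joint): Second-stage travel of the feed key: 0 until pressed past the first click, 0.008 m fully down.
- mug: White mug, 80 mm diameter, 90 mm tall; origin under its centre. Bystander.
- sprayer: White spray bottle with orange trigger head, 72 mm diameter, 190 mm tall; origin under its centre. Bystander.
- tape: Blue tape roll lying flat, 90 mm diameter, 25 mm high; origin under its centre. Bystander.
- carton: Small brown carton, 120 x 90 x 60 mm; origin under its centre. Bystander.
- brush: Brush lying flat; origin within it at table level, length along its x. Bystander.
- driver: Screwdriver lying flat; origin within it at table level, length along its x. Bystander.

How it is judged (in metres and radians):
On the way, in this order (a step that is already met when the one before it is completed fails the run):
1. both aluminium leaves lie flat and at rest in the chute, barrel up and barrel end uphill, out of the gripper (x of leaf_a_mid in the frame of chute between 0.045 and 0.21 m and y of leaf_a_mid in the frame of chute between -0.012 and 0.012 m and z of leaf_a_mid in the frame of chute between -0.002 and 0.012 m and angle between each of leaf_a_mid, leaf_b_mid's own x axis and vertical below 0.92 rad and angle between each of leaf_a_mid, leaf_b_mid's own z axis and vertical below 0.92 rad and linear speed of each of leaf_a, leaf_b below 0.03 m/s and x of leaf_b_mid in the frame of chute between 0.045 and 0.21 m and y of leaf_b_mid in the frame of chute between -0.012 and 0.012 m and z of leaf_b_mid in the frame of chute between -0.002 and 0.012 m and contact force between the fingers and leaf_a below 0.1 N and contact force between the fingers and leaf_b below 0.1 N), for 0.2 s.
2. the key is held at its first click (first stage in by more than 6 mm, second stage by less than 2 mm) for 0.5 s (value of joint key_first above 0.006 m and value of joint key_second below 0.002 m), for 0.5 s.
3. the key is pressed fully (second stage in by more than 6 mm) (value of joint key_second above 0.006 m), for 0.05 s.
At the end, for the whole second after the job is handed in: Both aluminium leaves rest flat between the chute walls (centre 45-210 mm below the mouth, within 12 mm of midline and floor), barrel up and uphill (x, z axes within 0.92 rad of vertical). Red leaf upright (0.2 rad) in the rack (centre within 100 mm of its origin). Both key stages under 2 mm (x of leaf_a_mid in the frame of chute between 0.045 and 0.21 m and y of leaf_a_mid in the frame of chute between -0.012 and 0.012 m and z of leaf_a_mid in the frame of chute between -0.002 and 0.012 m and angle between each of leaf_a_mid, leaf_b_mid's own x axis and vertical below 0.92 rad and angle between each of leaf_a_mid, leaf_b_mid's own z axis and vertical below 0.92 rad and linear speed of each of leaf_a, leaf_b below 0.03 m/s and x of leaf_b_mid in the frame of chute between 0.045 and 0.21 m and y of leaf_b_mid in the frame of chute between -0.012 and 0.012 m and z of leaf_b_mid in the frame of chute between -0.002 and 0.012 m and distance between leaf_red_mid and rack below 0.1 m and angle between leaf_red_mid's own z axis and vertical below 0.2 rad and value of joint each of key_first, key_second below 0.002 m); the robot touches nothing.
It fails at once if a bystander (mug, spray bottle, tape, carton, brush, screwdriver) is pushed more than 40 mm (distance of any of mug, sprayer, tape, carton, brush, driver from where it was at the start of the episode above 0.04 m).
It also fails if it takes over 72 s, if anything falls off the work surface, if the arm or the gripper's body presses on something with over 40 N, if the wrist force passes 120 N, or if a joint passes its speed limit or range.

## Working session

There is one attempt and no reset: what is moved stays moved. The work goes in short steps, Python scripts to look and compute and a tool call to move; the robot and the scene stay as the last step left them, time stands still between calls to the robot, and variables do not carry over. Pictures are saved under pics/ and viewed, and the job is handed in when it is done.

Besides the shell and the picture viewer there is one more tool, called after "Request:" by a JSON object that holds its "name" and its "arguments", one argument or row to a line. drive_tool: Moves the arm, as the interface text tells. Its arguments: {"type":"object","properties":{"targets":{"type":"array","items":{"type":"array","items":{"type":"number"}}},"grip_force":{"type":"number"}},"required":["targets"]}

```bash
mkdir -p pics; python3 - <<'E'
from rig import manip
import cv2
for n in ["side","top","wrist"]:
    c=manip.camera(n); cv2.imwrite(f"pics/{n}0.png",c["image"])
    print(n,c["fx"],c["fy"],c["cx"],c["cy"],c["k1"]); print(c["world_to_cam"].round(3).tolist())
print(manip.read_state())
E
```

```text
side 395.80264743459765 395.80264743459765 278.782934790208 207.31567358573716 -0.0603654403086343
[[-0.888, -0.46, -0.013, 519.728], [0.249, -0.503, 0.828, -253.957], [-0.388, 0.732, 0.561, -1208.003], [0.0, 0.0, 0.0, 1.0]]
top 496.96958766928583 496.96958766928583 275.5765724567697 206.3083509001629 0.015746197124400202
[[-0.008, -1.0, -0.006, 48.921], [0.985, -0.009, 0.172, -571.269], [-0.172, -0.005, 0.985, -1732.577], [0.0, 0.0, 0.0, 1.0]]
wrist 294.77807439750654 294.77807439750654 278.90773471785315 204.9606580400793 -0.04156885759976176
[[0.447, -0.895, -0.002, -648.934], [0.863, 0.431, -0.264, 27.592], [0.238, 0.116, 0.964, -390.821], [0.0, 0.0, 0.0, 1.0]]
{'time': 0.15, 'qpos': array([-1.28310159e+00,  2.45640008e-01,  1.55866905e+00,  1.04982832e-05,
        1.33870113e+00, -1.74127622e-01]), 'joint_velocities': array([ 1.28146072e-04, -1.13375797e-03, -1.83357483e-03,  5.97675351e-04,
        9.39183204e-06, -4.70221308e-04]), 'joint_torque': array([ 3.60951899e-04, -4.16265500e+01, -3.14982855e+01,  6.85439771e-02,
        3.16051114e-02, -8.60055093e-05]), 'ee_pos': array([ 289.49433353, -581.489998  ,  204.6421357 ]), 'orientation': array([-0.16185568,  0.68883953, -0.68783839,  0.16180601]), 'force': array([-0.26223588,  0.54285487,  0.42256557]), 'torque': array([0.03097281, 0.03660278, 0.0358753 ]), 'finger_gap': 93.86429471828316}
```

View pics/side0.png

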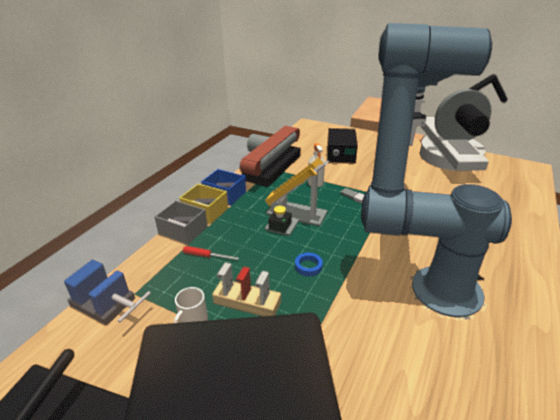

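View pics/top0.png

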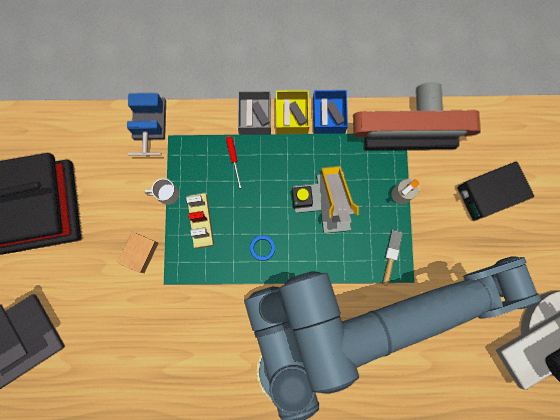

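View pics/wrist0.png

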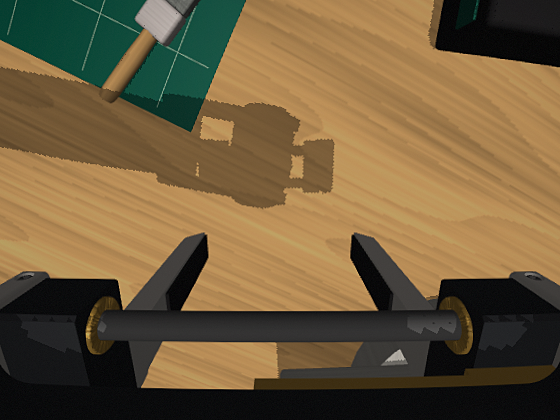

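```bash
cat > h.py <<'E'
import numpy as np, cv2
from rig import manip
def cam(n):
    return manip.camera(n)
def proj(c,p):
    p=np.atleast_2d(p).astype(float); W=np.array(c["world_to_cam"])
    q=p@W[:3,:3].T+W[:3,3]; s=np.c_[q[:,0]/-q[:,2],-q[:,1]/-q[:,2]]
    r2=(s**2).sum(1,keepdims=True); s=s*(1+c["k1"]*r2)
    return s*[c["fx"],c["fy"]]+[c["cx"],c["cy"]]
def ray(c,uv):
    d=(np.array(uv,float)-[c["cx"],c["cy"]])/[c["fx"],c["fy"]]
    s=d.copy()
    for _ in range(20): s=d/(1+c["k1"]*(s@s))
    W=np.array(c["world_to_cam"]); R=W[:3,:3]
    return -R.T@W[:3,3], R.T@np.array([s[0],-s[1],-1.])
def atz(c,uv,z):
    o,d=ray(c,uv); return o+d*(z-o[2])/d[2]
def crop(c,name,x0,y0,w,h,k):
    im=c["image"][y0:y0+h,x0:x0+w]
    cv2.imwrite(name,cv2.resize(im,None,fx=k,fy=k,interpolation=cv2.INTER_CUBIC))
E
python3 - <<'E'
from h import *
t=cam("top"); s=cam("side")
crop(t,"pics/t_rack.png",175,180,60,80,7.5)
crop(t,"pics/t_chute.png",280,150,100,100,6)
crop(s,"pics/s_rack.png",205,250,90,75,8)
crop(s,"pics/s_chute.png",250,135,100,100,6)
E
```

```text
(no output)
```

View pics/t_rack.png

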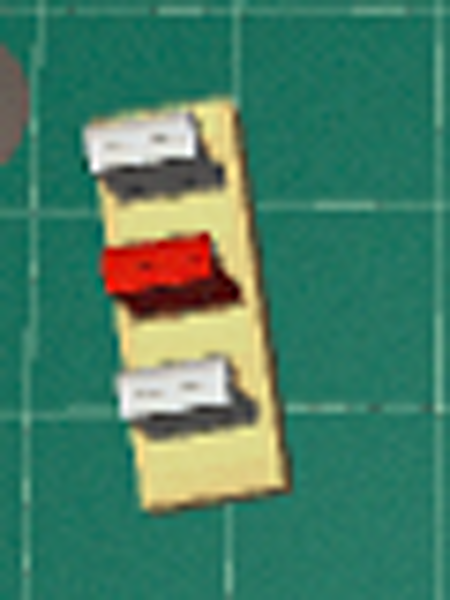

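View pics/t_chute.png

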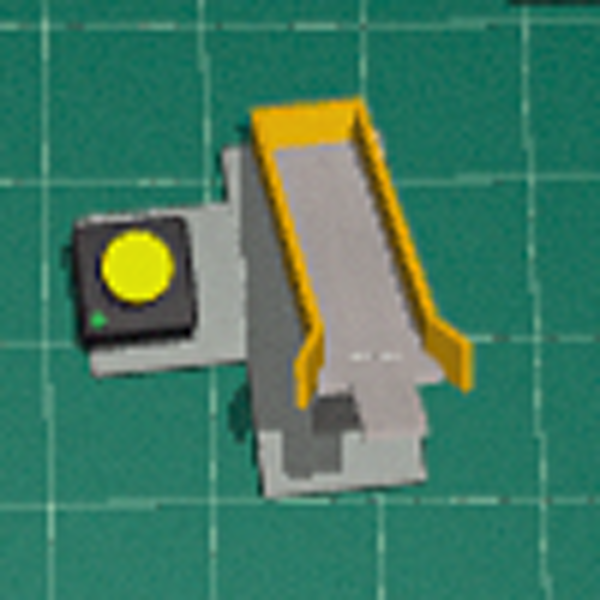

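View pics/s_rack.png

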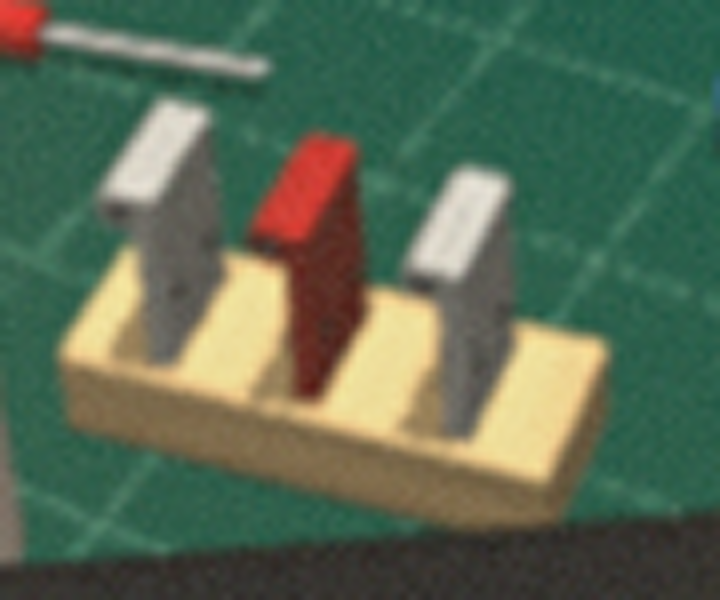

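View pics/s_chute.png

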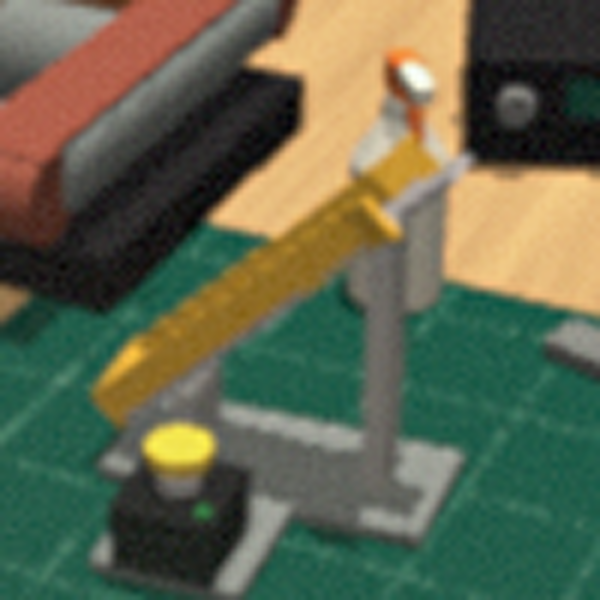

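```bash
cat > fit.py <<'E'
from h import *
from scipy.optimize import least_squares
t=cam("top"); s=cam("side")
def pt(p,o,k): return np.array(p,float)/k+np.array(o)-0.5+0.5/k
C=np.cos(np.pi/4)
Tc=lambda p: np.c_[p[:,0]*C+p[:,2]*C, p[:,1], 215-p[:,0]*C+p[:,2]*C]  # chute local->feeder yaw0
def place(L,v):
    c,s_=np.cos(v[2]),np.sin(v[2])
    return np.c_[L[:,0]*c-L[:,1]*s_+v[0], L[:,0]*s_+L[:,1]*c+v[1], L[:,2]]
def fit(obs,v0):
    # obs: list (cam, local3, px)
    def f(v):
        return np.concatenate([(proj(c,place(np.array([L],float),v))[0]-px) for c,L,px in obs])
    r=least_squares(f,v0,loss="soft_l1"); return r.x, r.fun.reshape(-1,2).round(1)
ob=[]
def add(c,L,p,o,k,chute=False):
    L=np.array([L],float); L=Tc(L) if chute else L
    ob.append((c,L[0],pt(p,o,k)))
o=(280,150)
add(t,(-45,17,0),(362,437),o,6,1); add(t,(-45,-17,0),(427,430),o,6,1)
add(t,(245,28,0),(274,152),o,6,1); add(t,(245,-28,0),(360,142),o,6,1)
so=(250,135)
add(s,(-45,-17,0),(468,158),so,6,1)
v,r=fit(ob,[450,-50,0]); print("chute",v,r.tolist())
ob=[]
o=(175,180)
for L,p in [((95,34,38),(93,112)),((95,-34,38),(237,95)),((-95,-34,38),(290,490)),((-95,34,38),(145,512))]: add(t,L,p,o,7.5)
so=(205,250)
for L,p in [((-95,34,38),(548,482)),((-95,-34,38),(608,348)),((95,34,38),(62,355))]: add(s,L,p,so,8)
v,r=fit(ob,[500,300,0]); print("rack",v,r.tolist())
rk=v
# leaf tops
for nm,P in {"far":[(85,128),(192,112)],"red":[(102,248),(210,233)],"near":[(119,378),(227,355)]}.items():
    q=[atz(t,pt(p,o,7.5),115) for p in P]; print(nm,"barrel edge",np.round(q,1).tolist(), np.degrees(np.arctan2(*(np.array(q[1])-q[0])[1::-1])) )
for nm,P in {"far":[(92,172),(200,150)],"red":[(104,292),(213,277)],"near":[(124,418),(231,400)]}.items():
    q=[atz(t,pt(p,o,7.5),120) for p in P]; print(nm,"back edge",np.round(q,1).tolist())
print("rack slots",[place(np.array([[d,0,120.]]),rk)[0].round(1).tolist() for d in (58,0,-58)])
print("key",atz(t,pt((138,267),(280,150),6),90), atz(s,pt((180,447),(250,135),6),90))
E
python3 fit.py
```

```text
chute [ 517.28783135 -174.63951273 -119.31557934] [[-0.1, -0.2], [-0.2, 0.2], [-0.6, -0.3], [0.4, 0.3], [0.2, -1.3]]
rack [5.26851507e+02 3.17650557e+02 1.42310457e-01] [[0.1, 1.1], [-0.5, 0.6], [-0.9, -0.4], [-0.5, -0.5], [-0.1, -0.5], [0.3, -0.7], [-0.0, -0.7]]
far barrel edge [[597.1, 354.3, 115.0], [604.2, 305.0, 115.0]] -81.82126058421733
red barrel edge [[540.9, 345.2, 115.0], [547.4, 295.7, 115.0]] -82.47787826414981
near barrel edge [[480.6, 336.1, 115.0], [490.8, 286.9, 115.0]] -78.34027085641166
far back edge [[575.5, 349.7, 120.0], [585.3, 300.2, 120.0]]
red back edge [[519.6, 342.9, 120.0], [526.1, 293.2, 120.0]]
near back edge [[461.6, 332.5, 120.0], [469.4, 284.0, 120.0]]
rack slots [[584.3, 325.9, 120.0], [526.9, 317.7, 120.0], [469.4, 309.4, 120.0]]
key [607.40200215 -51.47230559  90.        ] [604.38928497 -45.15196678  90.        ]
```

```bash
python3 - <<'E'
from h import *
from scipy.spatial.transform import Rotation as R
s=manip.read_state(); M=R.from_quat(s["orientation"]).as_matrix(); print(M.round(3))
z=M[:,2]; print("jaw deg",np.degrees(np.arctan2(z[1],z[0])))
W=np.array(manip.camera("wrist")["world_to_cam"]); o=-W[:3,:3].T@W[:3,3]; print("wrist cam pos rel TCP",(M.T@(o-s["ee_pos"])).round(1),"view dir in tool",(M.T@(-W[2,:3])).round(3))
print(atz(cam("top"),(408,185),190))
E
```

```text
[[-0.895 -0.     0.446]
 [-0.446  0.    -0.895]
 [-0.    -1.    -0.   ]]
jaw deg -63.53985685416375
wrist cam pos rel TCP [-7.750e+01 -1.782e+02 -1.000e-01] view dir in tool [ 0.265  0.964 -0.   ]
[ 614.88113661 -396.13143021  190.        ]
```

Request:
{"name": "drive_tool", "arguments": {
  "targets": [
    [1,0.5,1,0.5,-0.3],
    [1,0.5,1,0.5,-0.3],
    [1,0.5,1,0.5,-0.3],
    [1,0.5,1,0.5,-0.3],
    [1,0.5,1,0.5,-0.3],
    [1,0.5,1,0.5,-0.3],
    [1,0.5,1,0.5,-0.3],
    [1,0.5,1,0.3,-0.3],
    [1,0.5,1,0.3,-0.3],
    [1,0.5,1,0,-0.3],
    [1,0.5,1,0,-0.3],
    [1,0.5,1,0,-0.3]
  ],
  "grip_force": 12
}}

```text
time: 1.65
ee_pos: [470.1, -220.6, 328.7]
orientation: [0.029, -0.706, 0.707, -0.03]
force: [1.0, 0.9, 0.0]
finger_gap: 93.9
```

Request:
{"name": "drive_tool", "arguments": {
  "targets": [
    [1,0.3,1,0,-0.2],
    [1,0,0.5,0,0],
    [1,0,0,0,0],
    [1,0,0,0,0]
  ]
}}

```text
time: 2.05
ee_pos: [478.4, -177.6, 328.6]
orientation: [0.023, -0.706, 0.707, -0.023]
force: [1.2, -0.1, -0.3]
finger_gap: 94.0
```

```bash
python3 - <<'E'
from h import *
c=cam("wrist"); cv2.imwrite("pics/w1.png",c["image"]); print(manip.read_state())
E
```

```text
{'time': 2.1, 'qpos': array([-5.78337421e-01, -1.66228310e-01,  1.75954888e+00, -4.52209571e-04,
        1.54804626e+00,  9.29494514e-01]), 'joint_velocities': array([-0.01010089,  0.00614277, -0.00292747,  0.00406363,  0.00072494,
        0.00440359]), 'joint_torque': array([ 6.01911843e-01, -2.66356087e+01, -3.32135153e+01,  7.32039101e-02,
       -4.16991161e-02, -5.59987966e-03]), 'ee_pos': array([ 478.29745452, -177.91306727,  328.48453813]), 'orientation': array([ 0.02228731, -0.7065795 ,  0.70693301, -0.02223512]), 'force': array([-0.0803548 , -0.38540605, -0.53713964]), 'torque': array([-0.00099255, -0.01135985, -0.04013353]), 'finger_gap': 94.04708602975263}
```

View pics/w1.png

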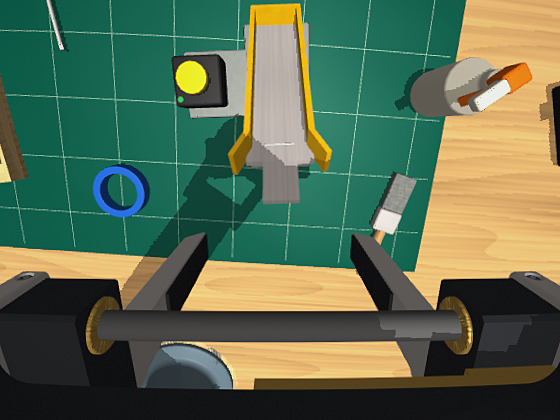

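Wrist view shows the chute clear, with the tongue end at about (264-298, 203) and the stop near (253-300, 22). I'll enlarge it and refine the fit.

```bash
python3 - <<'E'
from h import *
c=cam("wrist"); crop(c,"pics/w1a.png",220,110,120,100,6); crop(c,"pics/w1b.png",160,0,160,110,5)
import pickle; pickle.dump(c,open("w1.pkl","wb"))
E
```

```text
(no output)
```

View pics/w1a.png

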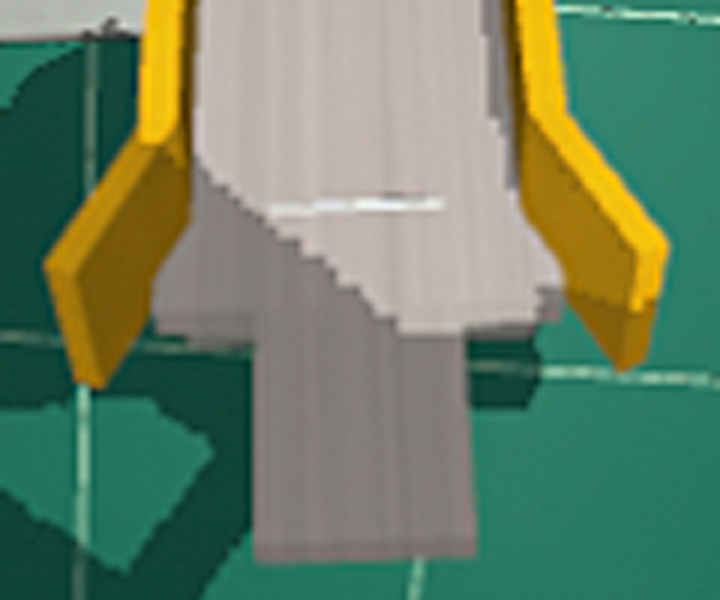

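View pics/w1b.png

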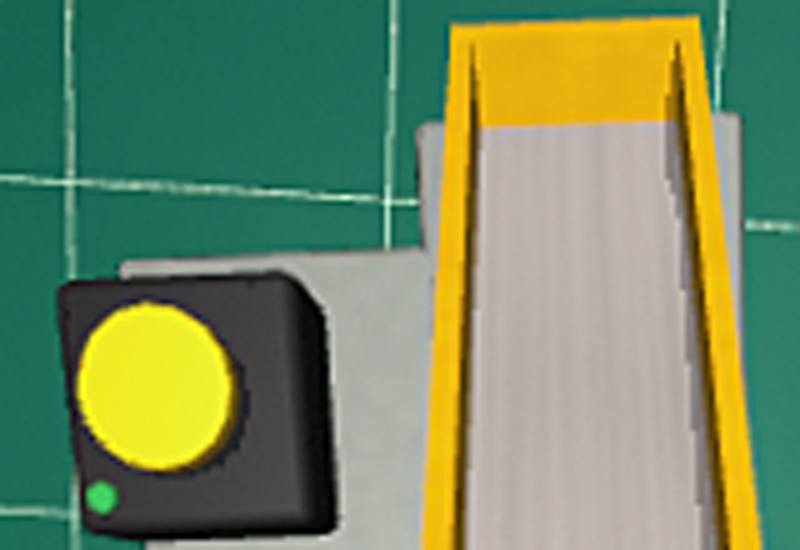

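```bash
cat > fit2.py <<'E'
exec(open("fit.py").read().split("ob=[]\ndef add")[0])
import pickle
w=pickle.load(open("w1.pkl","rb"))
ob=[]
def add(c,L,p,o,k,chute=False):
    L=np.array([L],float); L=Tc(L) if chute else L
    ob.append((c,L[0],pt(p,o,k)))
a=(220,110);b=(160,0)
add(w,(-45,17,0),(255,546),a,6,1); add(w,(-45,-17,0),(476,541),a,6,1)
add(w,(0,17,0),(253,343),a,6,1); add(w,(0,-17,0),(466,335),a,6,1)
add(w,(245,28,24),(471,40),b,5,1); add(w,(245,-28,24),(679,37),b,5,1)
add(w,(245,28,0),(481,127),b,5,1);
v,r=fit(ob,[517,-175,0.065]); print("chute wrist",v,np.degrees(v[2]),r.tolist())
n=len(ob); o=(280,150)
add(t,(-45,17,0),(362,437),o,6,1); add(t,(-45,-17,0),(427,430),o,6,1)
add(t,(245,28,0),(274,152),o,6,1); add(t,(245,-28,0),(360,142),o,6,1)
v2,r=fit(ob[n:],[517,-175,0.065]); print("chute top",v2,np.degrees(v2[2]))
print("key",atz(w,pt((155,386),b,5),90))
# draw model
im=cv2.resize(w["image"],None,fx=1.4,fy=1.4)
for L in [((-45,17,0),(-45,-17,0)),((0,28,0),(245,28,0)),((0,-28,0),(245,-28,0)),((20,28,24),(245,28,24)),((20,-28,24),(245,-28,24))]:
    q=proj(w,place(Tc(np.array(L,float)),v)); q=(q+.5)*1.4
    cv2.line(im,tuple(int(x) for x in q[0]),tuple(int(x) for x in q[1]),(255,0,255),1)
cv2.imwrite("pics/fit.png",im[0:320,250:520].repeat(2,0).repeat(2,1)[:600])
E
python3 fit2.py
```

```text
chute wrist [ 5.19716721e+02 -1.75442290e+02  9.59704455e-02] 5.498701486912925 [[-0.2, 1.1], [0.2, 0.7], [0.4, -4.4], [-0.7, -4.2], [0.3, 0.5], [0.1, -0.4], [-0.1, 0.8]]
chute top [ 5.17252227e+02 -1.75118271e+02  6.74734302e-02] 3.865942781937452
key [609.3231008  -52.09319252  90.        ]
```

View pics/fit.png

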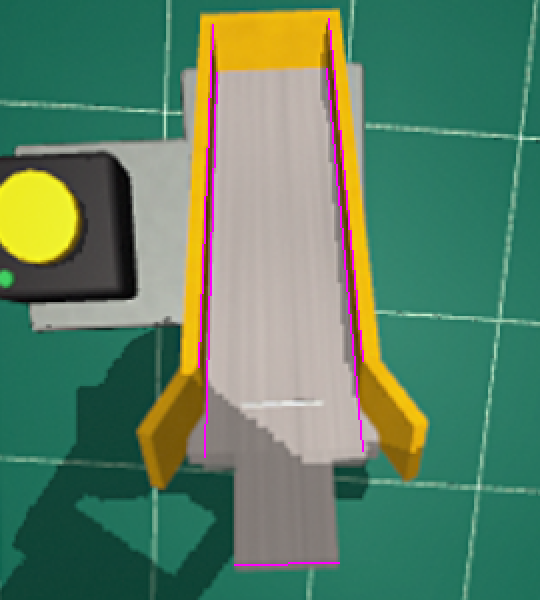

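Request:
{"name": "drive_tool", "arguments": {
  "targets": [
    [1,0,1,0,0.1],
    [1,0,1,0,0.1],
    [1,0,1,0,0.1],
    [1,0,1,0,0.1],
    [1,0,1,0,0.1],
    [1,0,1,0,0.1],
    [1,0,1,0,0.15],
    [1,0,1,0,0],
    [1,0,1,0,0],
    [1,0,1,0,0],
    [1,0,1,0,0],
    [1,0,1,0,0]
  ]
}}

```text
time: 3.45
ee_pos: [478.9, 183.6, 328.4]
orientation: [0.05, -0.705, 0.705, -0.05]
force: [0.2, -0.5, 0.1]
finger_gap: 94.0
```

Request:
{"name": "drive_tool", "arguments": {
  "targets": [
    [1,0,1,-0.4,0],
    [1,0,1,-0.4,0],
    [1,0,1,-0.4,0],
    [1,0,1,-0.4,0],
    [1,0,0.25,-0.4,0],
    [1,0,0,0,0],
    [1,0,0,0,0]
  ]
}}

```text
time: 4.15
ee_pos: [478.9, 309.5, 268.4]
orientation: [0.05, -0.705, 0.706, -0.05]
force: [0.2, -0.4, 0.3]
finger_gap: 94.4
```

```bash
python3 - <<'E'
from h import *
import pickle
c=cam("wrist"); cv2.imwrite("pics/w2.png",cv2.resize(c["image"],None,fx=1.4,fy=1.4)); pickle.dump(c,open("w2.pkl","wb")); print(manip.read_state()["ee_pos"],manip.read_state()["qpos"])
E
```

```text
[479.20749374 309.49467769 268.99388605] [ 3.74934174e-01  1.16969451e-02  1.69786860e+00 -3.48227616e-04
  1.43140969e+00  1.80478689e+00]
```

View pics/w2.png

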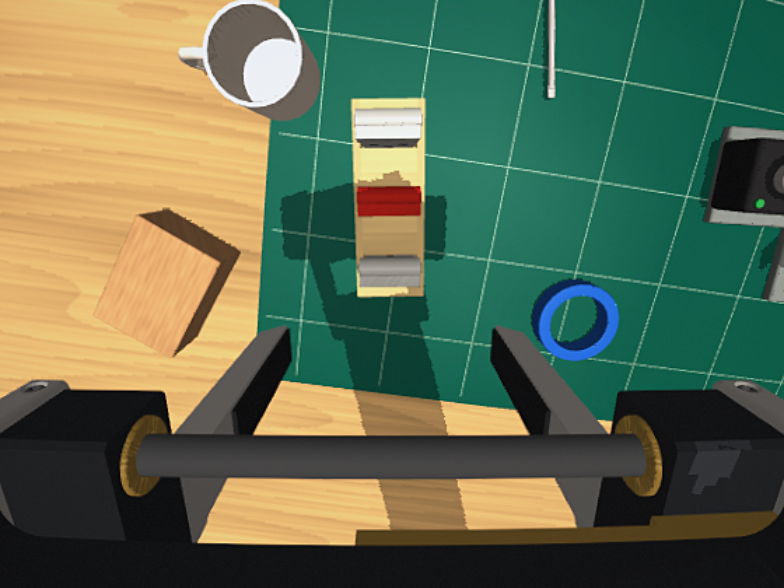

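```bash
python3 - <<'E'
from h import *
import pickle
c=pickle.load(open("w2.pkl","rb")); crop(c,"pics/w2a.png",240,65,75,155,3.8)
crop(c,"pics/w2b.png",240,65,75,75,8)
crop(c,"pics/w2c.png",240,145,75,75,8)
E
```

```text
(no output)
```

View pics/w2b.png

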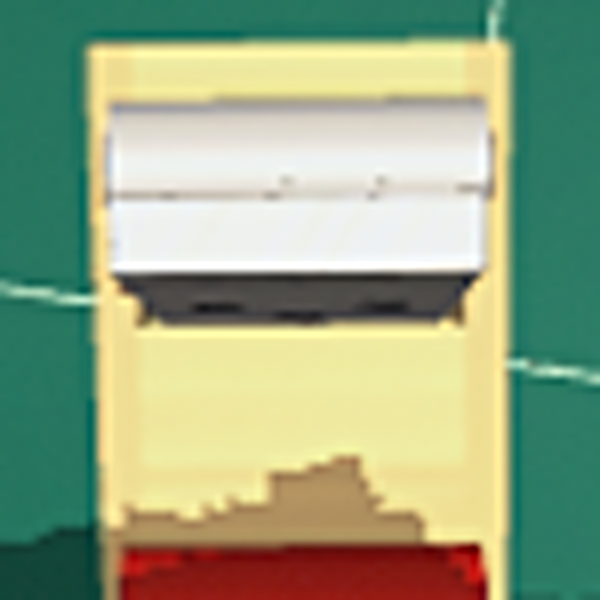

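View pics/w2c.png

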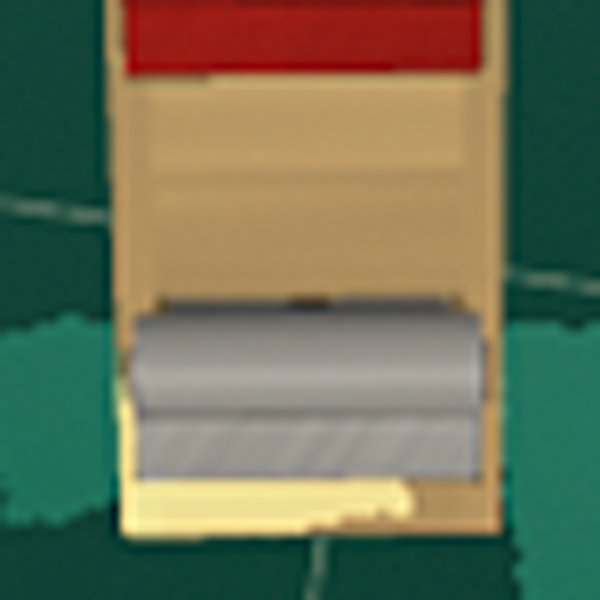

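```bash
python3 - <<'E'
from h import *
import pickle
c=pickle.load(open("w2.pkl","rb"))
def pt(p,o,k): return np.array(p,float)/k+np.array(o)-0.5+0.5/k
for n,o,P in [("far",(240,65),[(110,195),(485,190),(112,272),(487,270)]),("near",(240,145),[(137,415),(478,412),(138,480),(478,478)])]:
    q=np.array([atz(c,pt(p,o,8),120) for p in P]); print(n,q.round(1).tolist(),q.mean(0).round(1),np.degrees(np.arctan2(-(q[1]-q[0])[0],(q[1]-q[0])[1]))%180)
from scipy.spatial.transform import Rotation as R
M=R.from_quat(manip.read_state()["orientation"]).as_matrix(); print(np.degrees(np.arctan2(M[1,2],M[0,2])))
E
```

```text
far [[587.1, 352.3, 120.0], [594.7, 304.0, 120.0], [577.7, 350.8, 120.0], [584.9, 302.1, 120.0]] [586.1 327.3 120. ] 8.880696800986613
near [[473.0, 334.5, 120.0], [480.4, 286.5, 120.0], [463.5, 333.2, 120.0], [470.8, 284.9, 120.0]] [471.9 309.8 120. ] 8.690704052460035
-81.92176393502695
```

Request:
{"name": "drive_tool", "arguments": {
  "targets": [
    [1,-0.25,0,-0.6,0.05],
    [1,0,0,-1,0],
    [1,0,0,-1,0],
    [1,0,0,-1,0],
    [1,0,0,-1,0],
    [1,0,0,-1,0],
    [1,0,0,-0.5,0],
    [1,0,0,0,0]
  ],
  "grip_force": 12
}}

```text
time: 5.0
ee_pos: [470.3, 309.4, 84.0]
orientation: [0.053, -0.705, 0.706, -0.051]
force: [-0.2, 0.0, 0.3]
finger_gap: 93.9
```

Request:
{"name": "drive_tool", "arguments": {
  "targets": [
    [-1,0,0,0,0],
    [-1,0,0,0,0],
    [-1,0,0,0,0],
    [-1,0,0,0,0],
    [-1,0,0,0,0],
    [-1,0,0,0,0]
  ],
  "grip_force": 12
}}

```text
time: 5.6
ee_pos: [471.2, 310.6, 85.7]
orientation: [0.052, -0.705, 0.705, -0.052]
force: [0.2, -0.3, 0.4]
finger_gap: 50.2
```

```bash
python3 - <<'E'
from h import *
import pickle
c=cam("wrist"); crop(c,"pics/w3.png",180,150,200,150,4)
print(manip.read_state()["force"],manip.read_state()["finger_gap"])
E
```

```text
[-0.19313558 -0.92176509  0.6266146 ] 50.121033408504786
```

View pics/w3.png

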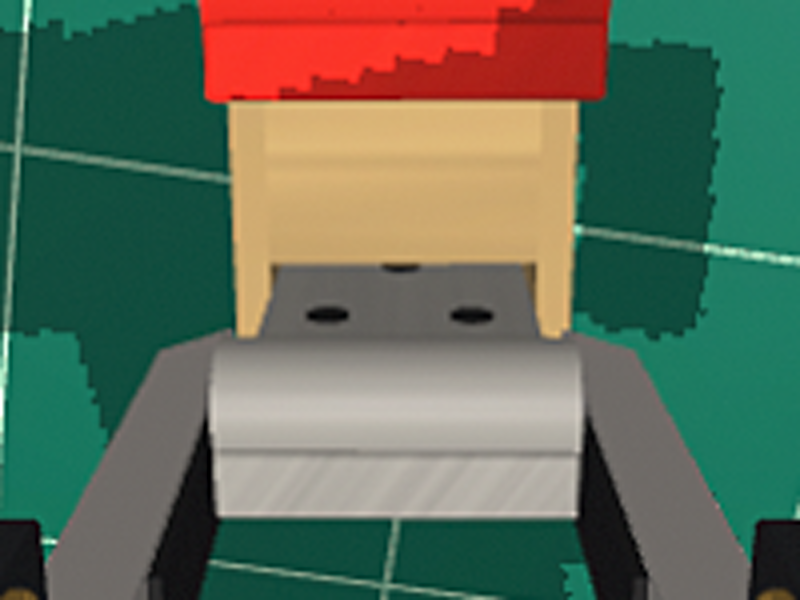

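Request:
{"name": "drive_tool", "arguments": {
  "targets": [
    [-1,0,0,0.5,0],
    [-1,0,0,1,0],
    [-1,0,0,1,0],
    [-1,0,0,1,0],
    [-1,0,-0.5,1,0],
    [-1,0,-1,0.8,0],
    [-1,0,-1,0.8,0],
    [-1,0,-1,0.8,0],
    [-1,0,-1,0.8,-0.1],
    [-1,0.2,-1,0.4,-0.1],
    [-1,0.2,-1,0,-0.1],
    [-1,0.2,-1,0,-0.1]
  ]
}}

```text
time: 6.85
ee_pos: [489.0, 84.5, 330.0]
orientation: [0.037, -0.706, 0.706, -0.038]
force: [0.6, -0.4, -2.6]
finger_gap: 50.0
```

Request:
{"name": "drive_tool", "arguments": {
  "targets": [
    [-1,0.3,-1,0,-0.1],
    [-1,0.3,-1,0,-0.1],
    [-1,0.3,-1,0,0],
    [-1,0.3,-1,0,0],
    [-1,0.3,-1,0,0],
    [-1,0.3,-1,0,0],
    [-1,0.3,-1,0,0],
    [-1,0.3,-0.8,0,0],
    [-1,0.15,-0.5,0,0],
    [-1,0,-0.25,0,0],
    [-1,0,0,0,0],
    [-1,0,0,0,0]
  ]
}}

```text
time: 8.05
ee_pos: [565.4, -170.1, 328.7]
orientation: [-0.03, 0.707, -0.706, 0.03]
force: [-0.7, -0.7, -2.1]
finger_gap: 50.0
```

```bash
python3 - <<'E'
from h import *
import pickle
c=cam("wrist"); cv2.imwrite("pics/w4.png",cv2.resize(c["image"],None,fx=1.4,fy=1.4)); pickle.dump(c,open("w4.pkl","wb"))
t=cam("top"); s=cam("side"); crop(s,"pics/s4.png",250,85,120,120,5)
print(manip.read_state())
E
```

```text
{'time': 8.2, 'qpos': array([-4.83908943e-01,  3.15414486e-02,  1.57121030e+00,  1.54821663e-04,
        1.53862090e+00,  1.00092479e+00]), 'joint_velocities': array([-0.00314186,  0.0007946 , -0.00218316, -0.00159478, -0.00264781,
       -0.00213137]), 'joint_torque': array([-1.35489372e-01, -3.54079056e+01, -3.41427720e+01,  5.19206969e-02,
       -5.69551054e-02,  1.32852674e-03]), 'ee_pos': array([ 565.54274247, -169.98899757,  328.7168513 ]), 'orientation': array([-0.03028651,  0.70646198, -0.70644562,  0.030476  ]), 'force': array([ 0.31914579,  0.37147944, -1.84949969]), 'torque': array([ 0.04062007,  0.0176905 , -0.02082551]), 'finger_gap': 50.100264007325194}
```

View pics/w4.png

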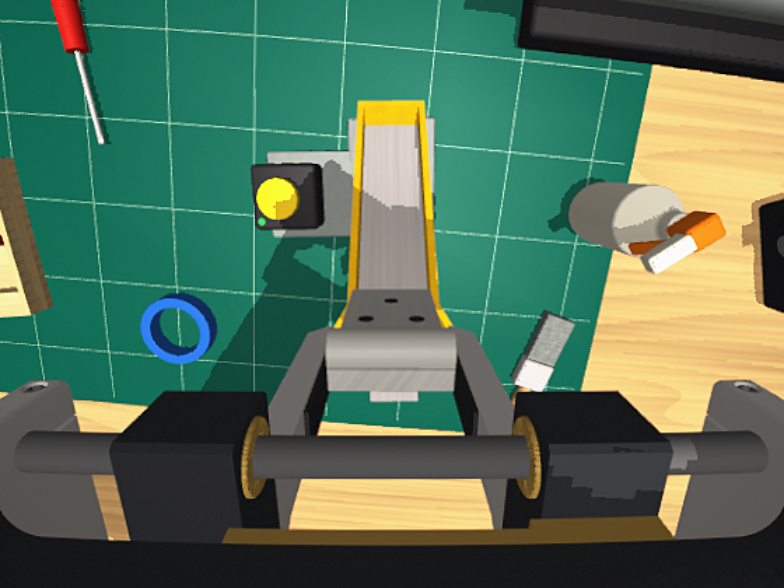

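View pics/s4.png

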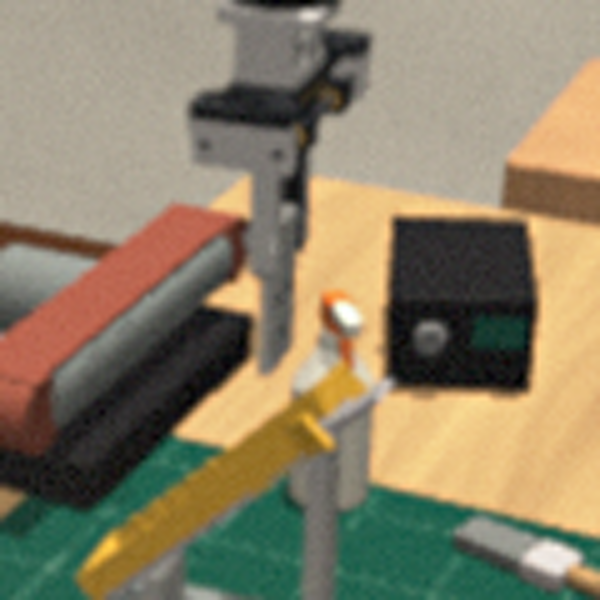

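```bash
python3 - <<'E'
from h import *
import pickle
c=pickle.load(open("w4.pkl","rb")); crop(c,"pics/w4a.png",235,65,95,75,8);crop(c,"pics/w4b.png",225,160,110,100,6)
E
```

```text
(no output)
```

View pics/w4a.png

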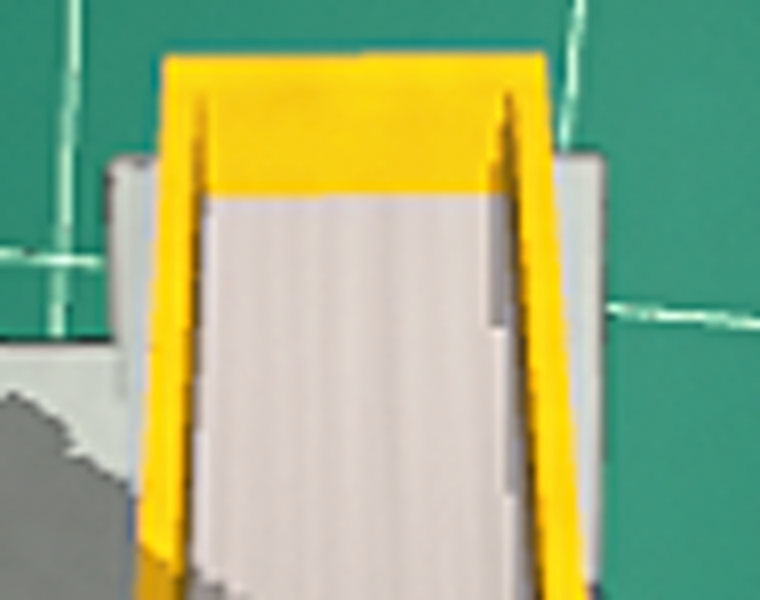

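View pics/w4b.png

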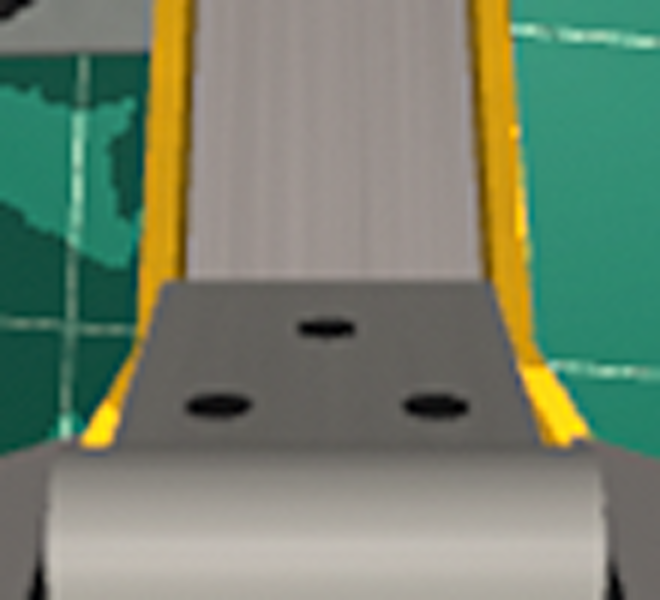

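```bash
cat > fit3.py <<'E'
exec(open("fit.py").read().split("ob=[]\ndef add")[0])
import pickle
c=pickle.load(open("w4.pkl","rb"))
a=(235,65);b=(225,160)
P=[((245,28,24),(202,92),a,8),((245,-28,24),(508,92),a,8),((245,28,0),(204,196),a,8)]
F=[(28,(193,5),b,6),(28,(185,275),b,6),(-28,(466,5),b,6),(-28,(484,275),b,6)]
def f(v):
    r=[]
    for L,p,o,k in P: r+=list(proj(c,place(Tc(np.array([L],float)),v))[0]-pt(p,o,k))
    xs=np.linspace(0,245,200)
    for y,p,o,k in F:
        q=proj(c,place(Tc(np.c_[xs,np.full(200,y),np.zeros(200)]),v)); m=pt(p,o,k)
        r.append(np.interp(m[1],q[::-1,1],q[::-1,0])-m[0]) if q[0,1]>q[-1,1] else r.append(np.interp(m[1],q[:,1],q[:,0])-m[0])
    return np.array(r)
s_=least_squares(f,[518,-175,0.08]); print(s_.x,np.degrees(s_.x[2]),s_.fun.round(2))
v=s_.x
e=manip.read_state()["ee_pos"]
# leaf foot as imaged at its nominal place
from scipy.spatial.transform import Rotation as R
M=R.from_quat(manip.read_state()["orientation"]).as_matrix(); jw=M[:,2]; print("jaw",np.degrees(np.arctan2(jw[1],jw[0])))
for sg in (-1,1):
    for off in (5,):
        p=e+[0,0,19-94.7]+jw*25*sg-M[:,0]*off*np.sign(M[0,0])*1
        print(proj(c,p)[0], pt((163,280),b,6),pt((495,280),b,6))
h=np.array([np.cos(v[2]),np.sin(v[2])]); n=np.array([-h[1],h[0]]); d=e[:2]-v[:2]; print("tcp u,y in chute",d@h,d@n)
E
python3 fit3.py
```

```text
[ 5.19879227e+02 -1.75320984e+02  9.62059792e-02] 5.512196573315387 [-0.65 -0.21  0.6  -0.62  0.14  0.75  0.64  0.24 -0.24 -0.68]
jaw -85.09013600625829
[251.8063795  218.24064696] [251.75 206.25] [307.08333333 206.25      ]
[307.05360053 218.3113411 ] [251.75 206.25] [307.08333333 206.25      ]
tcp u,y in chute 45.966205163024796 0.6900087210717644
```

Request:
{"name": "drive_tool", "arguments": {
  "targets": [
    [-1,0,-0.04,-0.6,0.05],
    [-1,0,0,-0.6,0],
    [-1,0,0,-0.6,0],
    [-1,0,0,-0.4,0],
    [-1,0,0,-0.2,0],
    [-1,0,0,-0.1,0],
    [-1,0,0,-0.1,0],
    [-1,0,0,0,0]
  ],
  "grip_force": 6
}}

```text
time: 9.1
ee_pos: [565.8, -172.2, 250.8]
orientation: [0.032, -0.706, 0.707, -0.032]
force: [-0.6, 0.9, -2.0]
finger_gap: 50.2
```

Request:
{"name": "drive_tool", "arguments": {
  "targets": [
    [-1,-0.27,-0.02,-0.03,0],
    [-1,-0.27,-0.02,-0.03,0],
    [-1,-0.27,-0.02,-0.03,0],
    [-1,0,0,0,0]
  ],
  "grip_force": 5
}}

```text
time: 9.5
ee_pos: [540.3, -174.0, 247.9]
orientation: [0.032, -0.706, 0.706, -0.031]
force: [0.8, 1.4, -1.8]
finger_gap: 49.9
```

```bash
python3 - <<'E'
from h import *
c=cam("wrist"); cv2.imwrite("pics/w5.png",cv2.resize(c["image"],None,fx=1.4,fy=1.4))
s=cam("side"); crop(s,"pics/s5.png",250,85,120,120,5)
E
```

```text
(no output)
```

View pics/w5.png

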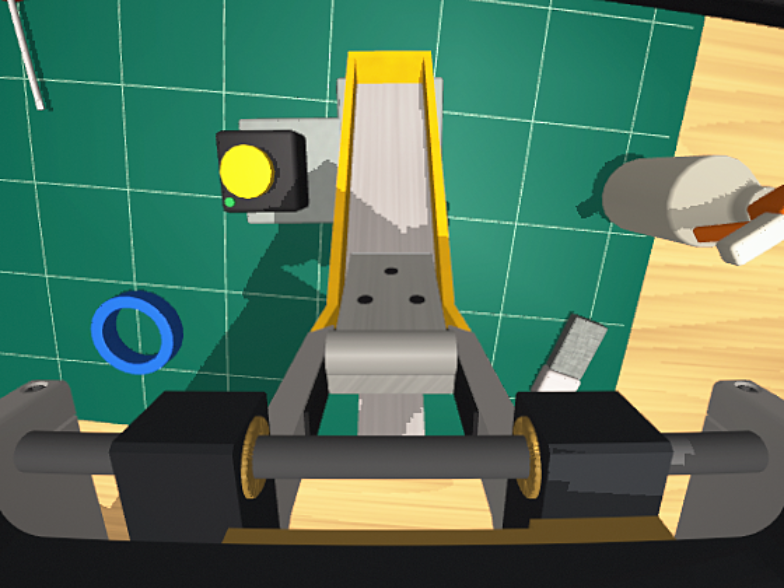

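View pics/s5.png

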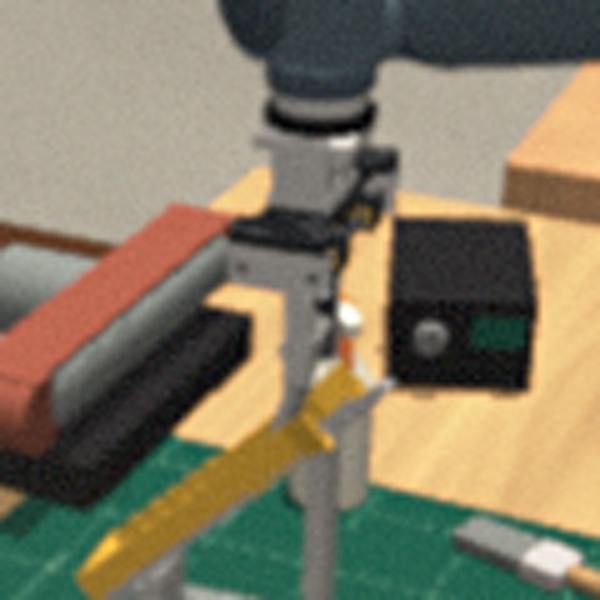

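Request:
{"name": "drive_tool", "arguments": {
  "targets": [
    [-1,-0.26,-0.025,-0.09,0],
    [-1,-0.26,-0.025,-0.09,0],
    [-1,-0.26,-0.025,-0.1,0],
    [-1,0,0,0,0]
  ]
}}

```text
time: 10.0
ee_pos: [516.6, -176.1, 238.6]
orientation: [-0.032, 0.707, -0.706, 0.031]
force: [-0.0, 0.1, -0.6]
finger_gap: 50.1
```

Request:
{"name": "drive_tool", "arguments": {
  "targets": [
    [-1,-0.23,-0.02,-0.15,0],
    [-1,-0.23,-0.02,-0.15,0],
    [-1,-0.23,-0.02,-0.15,0],
    [-1,0,0,0,0]
  ]
}}

```text
time: 10.4
ee_pos: [496.0, -177.8, 224.8]
orientation: [-0.032, 0.707, -0.706, 0.031]
force: [-1.1, 0.2, -1.4]
finger_gap: 49.6
```

```bash
python3 - <<'E'
from h import *
c=cam("wrist"); cv2.imwrite("pics/w6.png",cv2.resize(c["image"],None,fx=1.4,fy=1.4))
s=cam("side"); crop(s,"pics/s6.png",250,85,120,120,5)
E
```

```text
(no output)
```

View pics/w6.png

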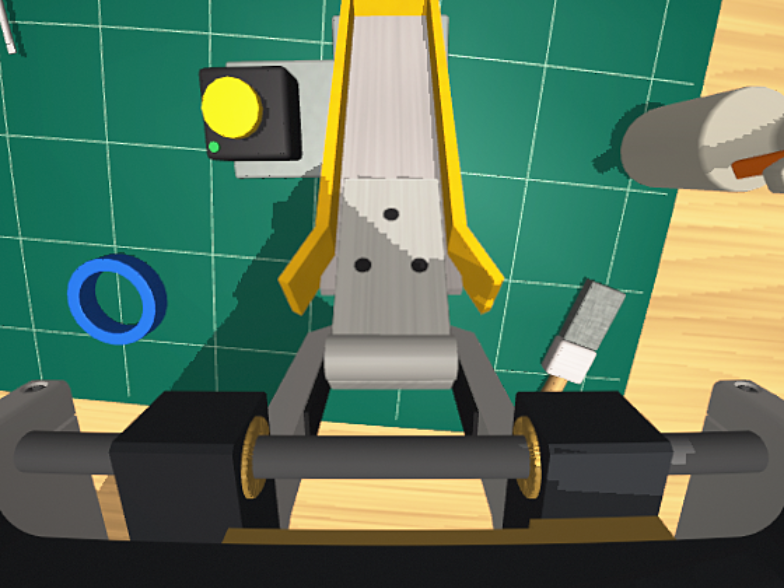

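View pics/s6.png

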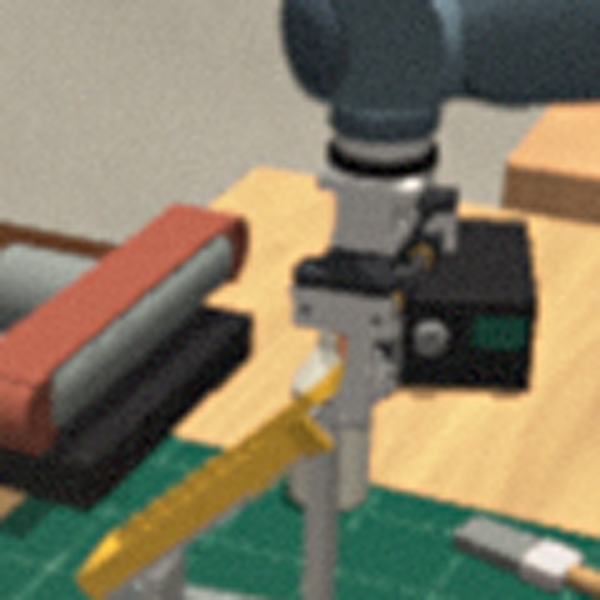

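Request:
{"name": "drive_tool", "arguments": {
  "targets": [
    [0.4,0,0,0,0],
    [0.4,0,0,0,0],
    [0.4,0,0,0,0],
    [0.4,0,0,0,0],
    [0.4,0,0,0,0],
    [0.4,0,0,0,0]
  ]
}}

```text
time: 11.1
ee_pos: [497.3, -177.9, 225.9]
orientation: [0.032, -0.706, 0.706, -0.032]
force: [-0.2, 0.0, 0.3]
finger_gap: 65.8
```

```bash
python3 - <<'E'
from h import *
c=cam("wrist"); cv2.imwrite("pics/w7.png",cv2.resize(c["image"],None,fx=1.4,fy=1.4))
E
```

```text
(no output)
```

View pics/w7.png

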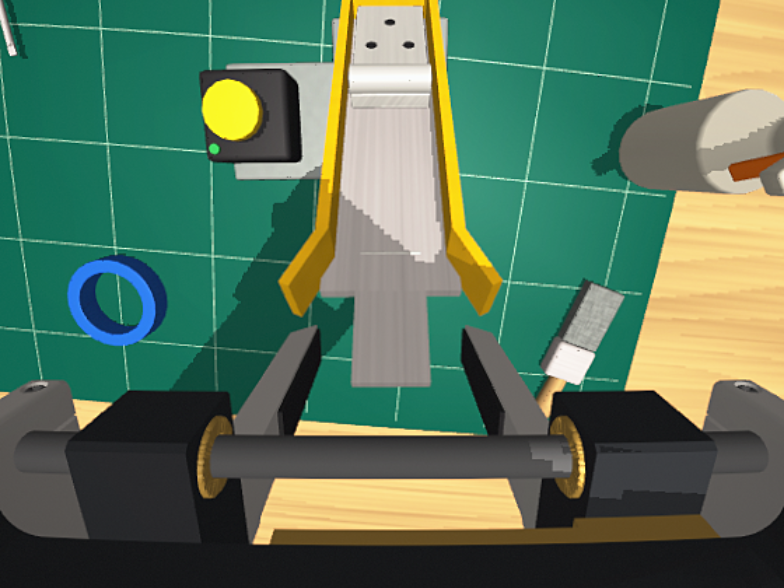

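```bash
python3 - <<'E'
from h import *
t=cam("top"); crop(t,"pics/t8.png",140,165,80,60,9)
print(atz(t,(163,188),90),atz(t,(150,190),45),atz(t,(174,188),90))
E
```

```text
[633.79317703 440.57487053  90.        ] [636.48876341 498.01471211  45.        ] [633.44171483 401.76222611  90.        ]
```

View pics/t8.png

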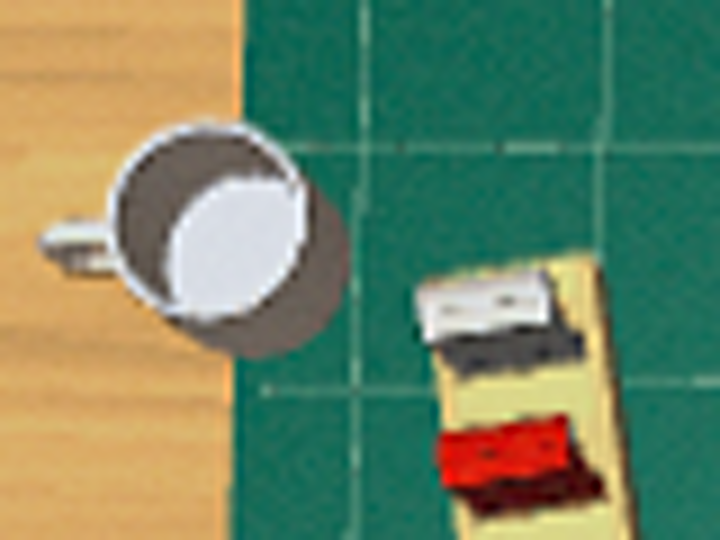

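Request:
{"name": "drive_tool", "arguments": {
  "targets": [
    [0.4,0,0,0.8,0],
    [0.4,0,0.3,1,0],
    [0.4,0,0.6,1,0],
    [0.4,0.2,1,0.7,0.1],
    [0.4,0.2,1,0,0.1],
    [0.4,0.2,1,0,0.1],
    [0.4,0.2,1,0,0.1],
    [0.4,0.2,1,0,0.1],
    [0.4,0.2,1,0,0.1],
    [0.4,0.2,1,0,0],
    [0.4,0.2,1,0,0],
    [0.4,0.2,1,0,0]
  ]
}}

```text
time: 12.4
ee_pos: [551.3, 120.3, 330.8]
orientation: [0.054, -0.705, 0.705, -0.054]
force: [1.1, -0.8, 0.1]
finger_gap: 65.9
```

Request:
{"name": "drive_tool", "arguments": {
  "targets": [
    [0.4,0.2,1,0,0],
    [0.4,0.2,1,0,0],
    [0.4,0.2,1,0,0],
    [0.4,0.2,1,0,0],
    [0.4,0.2,1,0,0],
    [0.4,0.15,1,0,0],
    [0.4,0,0.6,-0.5,0],
    [0.4,0,0.3,-1,0],
    [0.4,0,0,-0.6,0],
    [0.4,0,0,0,0],
    [0.4,0,0,0,0]
  ]
}}

```text
time: 13.5
ee_pos: [585.5, 325.6, 267.4]
orientation: [0.054, -0.705, 0.705, -0.054]
force: [0.1, -0.2, 1.3]
finger_gap: 66.0
```

```bash
python3 - <<'E'
from h import *
import pickle
c=cam("wrist"); cv2.imwrite("pics/w9.png",cv2.resize(c["image"],None,fx=1.4,fy=1.4)); pickle.dump(c,open("w9.pkl","wb"))
crop(c,"pics/w9b.png",230,160,100,75,8); print(manip.read_state()["ee_pos"])
E
```

```text
[586.11163269 325.75746187 268.71409975]
```

View pics/w9.png

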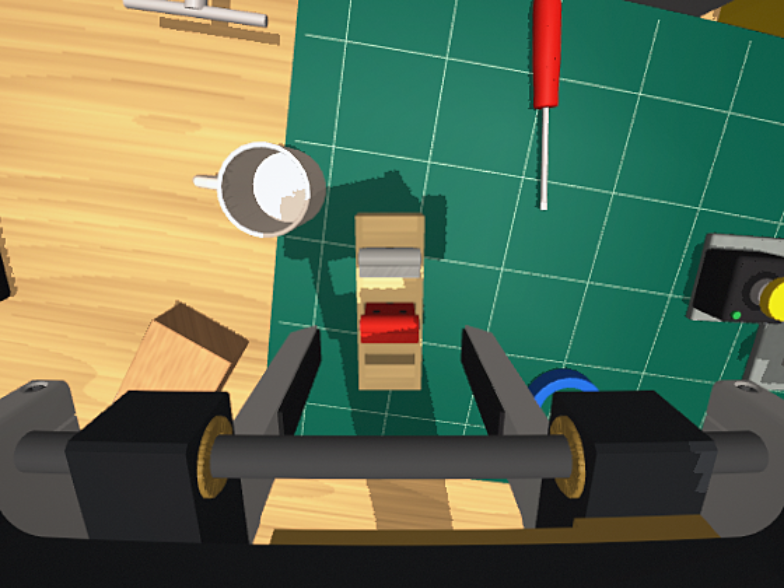

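View pics/w9b.png

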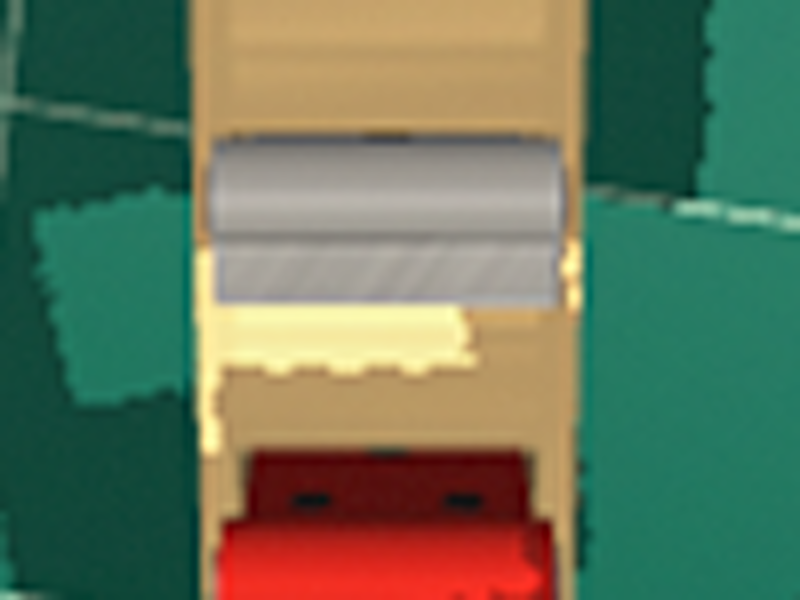

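```bash
python3 - <<'E'
from h import *
import pickle
c=pickle.load(open("w9.pkl","rb"))
q=np.array([atz(c,np.array(p)/8+np.array([230,160])-.44,120) for p in [(217,240),(557,240),(218,303),(557,300)]]); print(q.round(1).tolist(),q.mean(0),np.degrees(np.arctan2((q[1]-q[0])[0],-(q[1]-q[0])[1])))
E
```

```text
[[587.4, 351.6, 120.0], [594.8, 304.2, 120.0], [578.4, 350.2, 120.0], [586.2, 302.7, 120.0]] [586.70015543 327.1641969  120.        ] 8.810776181786602
```

Request:
{"name": "drive_tool", "arguments": {
  "targets": [
    [0.4,0,0.03,-0.6,0],
    [0.4,0,0,-1,0],
    [0.4,0,0,-1,0],
    [0.4,0,0,-1,0],
    [0.4,0,0,-1,0],
    [0.4,0,0,-1,0],
    [0.4,0,0,-0.5,0],
    [0.4,0,0,0,0]
  ],
  "grip_force": 12
}}

```text
time: 14.35
ee_pos: [585.0, 326.3, 83.4]
orientation: [0.055, -0.705, 0.705, -0.053]
force: [-0.5, 0.5, 0.6]
finger_gap: 65.8
```

Request:
{"name": "drive_tool", "arguments": {
  "targets": [
    [-1,0,0,0,0],
    [-1,0,0,0,0],
    [-1,0,0,0,0],
    [-1,0,0,0,0],
    [-1,0,0,0,0]
  ],
  "grip_force": 12
}}

```text
time: 14.85
ee_pos: [587.3, 327.4, 87.3]
orientation: [-0.053, 0.705, -0.705, 0.055]
force: [0.1, -1.0, 6.0]
finger_gap: 49.9
```

Request:
{"name": "drive_tool", "arguments": {
  "targets": [
    [-1,0,0,0.4,0],
    [-1,0,0,1,0],
    [-1,0,0,1,0],
    [-1,0,0,1,0],
    [-1,0,0,1,0],
    [-1,0,-0.6,1,0],
    [-1,0,-1,1,0],
    [-1,0,-1,1,0],
    [-1,0,-1,0.7,-0.1],
    [-1,-0.1,-1,0,-0.1],
    [-1,-0.1,-1,0,-0.1],
    [-1,-0.1,-1,0,-0.1]
  ]
}}

```text
time: 16.05
ee_pos: [575.9, 127.8, 328.1]
orientation: [-0.039, 0.706, -0.706, 0.039]
force: [-0.0, -0.3, -2.3]
finger_gap: 50.4
```

Request:
{"name": "drive_tool", "arguments": {
  "targets": [
    [-1,-0.1,-1,0,-0.1],
    [-1,-0.1,-1,0,-0.1],
    [-1,-0.1,-1,0,0],
    [-1,-0.1,-1,0,0],
    [-1,0,-1,0,0],
    [-1,0,-1,0,0],
    [-1,0,-1,0,0],
    [-1,0,-1,0,0],
    [-1,0,-0.9,0,0],
    [-1,0,-0.7,0,0],
    [-1,0,-0.4,0,0],
    [-1,0,0,0,0]
  ]
}}

```text
time: 17.25
ee_pos: [564.3, -171.9, 327.6]
orientation: [-0.032, 0.707, -0.706, 0.031]
force: [0.1, -0.6, -1.5]
finger_gap: 49.7
```

```bash
python3 - <<'E'
from h import *
from scipy.spatial.transform import Rotation as R
c=cam("wrist"); cv2.imwrite("pics/w10.png",cv2.resize(c["image"],None,fx=1.4,fy=1.4))
s=manip.read_state(); print(s["ee_pos"],s["finger_gap"],s["force"]); M=R.from_quat(s["orientation"]).as_matrix(); print(np.degrees(np.arctan2(M[1,2],M[0,2])))
E
```

```text
[ 564.47422638 -170.92542344  327.72047629] 49.97730084504156 [ 0.26917436  0.41468414 -2.04673187]
-84.87683185145046
```

View pics/w10.png

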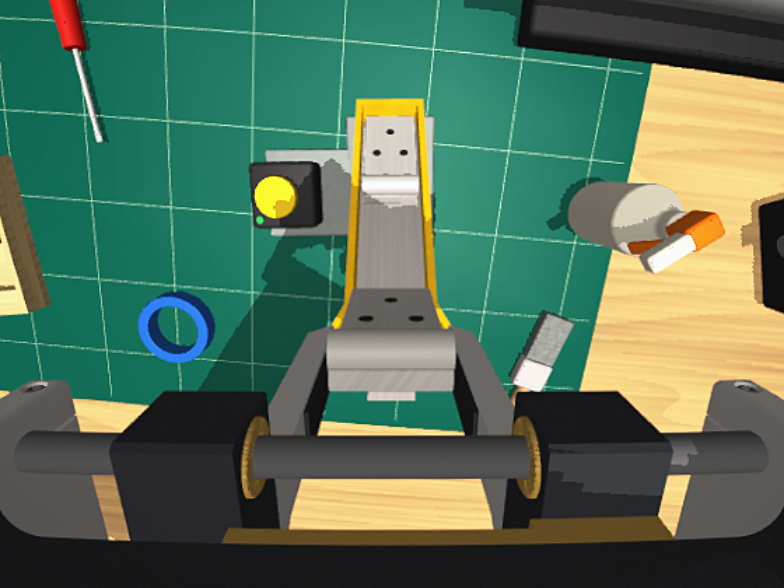

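Request:
{"name": "drive_tool", "arguments": {
  "targets": [
    [-1,0.04,-0.02,-0.6,0],
    [-1,0,0,-0.6,0],
    [-1,0,0,-0.6,0],
    [-1,0,0,-0.4,0],
    [-1,0,0,-0.2,0],
    [-1,0,0,-0.1,0],
    [-1,0,0,-0.07,0],
    [-1,0,0,0,0]
  ],
  "grip_force": 6
}}

```text
time: 18.1
ee_pos: [566.2, -171.7, 251.3]
orientation: [0.032, -0.706, 0.707, -0.032]
force: [-0.7, 0.8, -2.9]
finger_gap: 50.1
```

Request:
{"name": "drive_tool", "arguments": {
  "targets": [
    [-1,-0.27,-0.02,-0.03,0],
    [-1,-0.27,-0.02,-0.03,0],
    [-1,-0.27,-0.02,-0.03,0],
    [-1,0,0,0,0]
  ],
  "grip_force": 5
}}

```text
time: 18.5
ee_pos: [540.5, -173.6, 248.1]
orientation: [0.032, -0.706, 0.706, -0.031]
force: [0.0, -0.9, -2.3]
finger_gap: 50.0
```

Request:
{"name": "drive_tool", "arguments": {
  "targets": [
    [-1,-0.26,-0.025,-0.09,0],
    [-1,-0.26,-0.025,-0.09,0],
    [-1,-0.26,-0.025,-0.1,0],
    [-1,0,0,0,0]
  ]
}}

```text
time: 18.9
ee_pos: [516.9, -175.6, 238.8]
orientation: [-0.032, 0.707, -0.706, 0.031]
force: [0.2, -0.7, -1.9]
finger_gap: 50.0
```

Request:
{"name": "drive_tool", "arguments": {
  "targets": [
    [-1,-0.23,-0.02,-0.15,0],
    [-1,-0.23,-0.02,-0.15,0],
    [-1,-0.23,-0.02,-0.15,0],
    [-1,0,0,0,0]
  ]
}}

```text
time: 19.3
ee_pos: [496.5, -177.4, 225.4]
orientation: [-0.032, 0.707, -0.706, 0.031]
force: [-0.4, -0.5, -1.6]
finger_gap: 50.1
```

```bash
python3 - <<'E'
from h import *
c=cam("wrist"); cv2.imwrite("pics/w11.png",cv2.resize(c["image"],None,fx=1.4,fy=1.4))
E
```

```text
(no output)
```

View pics/w11.png

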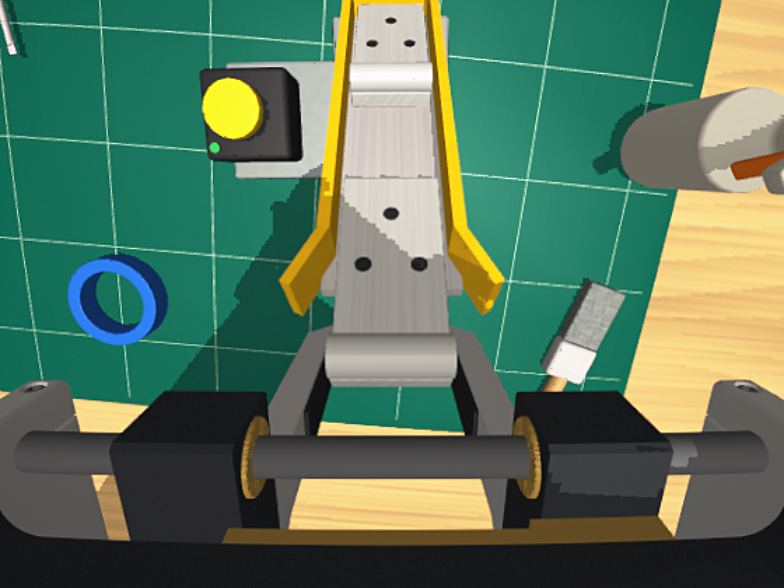

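Same as the first time: the second leaf lies flat in the mouth, with its foot at (391,178) between the walls. Releasing it.

Request:
{"name": "drive_tool", "arguments": {
  "targets": [
    [0.4,0,0,0,0],
    [0.4,0,0,0,0],
    [0.4,0,0,0,0],
    [0.4,0,0,0,0],
    [0.4,0,0,0,0],
    [0.4,0,0,0,0],
    [0.4,0,0,0,0],
    [0.4,0,0,0,0]
  ]
}}

```text
time: 20.15
ee_pos: [497.5, -177.5, 226.2]
orientation: [0.032, -0.706, 0.706, -0.032]
force: [-0.4, 0.2, 0.2]
finger_gap: 65.9
```

```bash
python3 - <<'E'
from h import *
c=cam("wrist"); cv2.imwrite("pics/w12.png",cv2.resize(c["image"],None,fx=1.4,fy=1.4))
import pickle; pickle.dump(c,open("w12.pkl","wb"))
s=cam("side"); crop(s,"pics/s12.png",240,135,110,100,6)
E
```

```text
(no output)
```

View pics/w12.png

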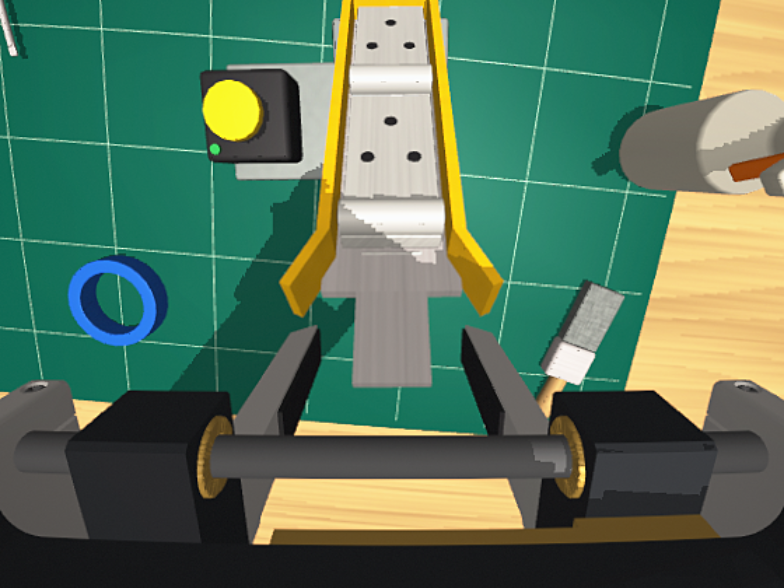

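View pics/s12.png

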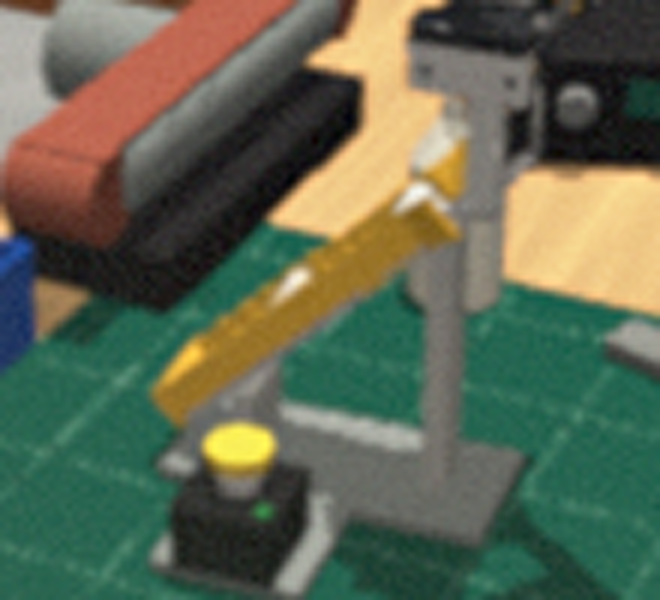

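Request:
{"name": "drive_tool", "arguments": {
  "targets": [
    [0.4,0,0,0.6,0],
    [0.4,0,0,1,0],
    [0.4,0,0,1,1],
    [-1,0,0,0.6,1],
    [-1,0.2,0.3,0,1],
    [-1,0.4,0.5,0,1],
    [-1,0.5,0.5,0,1],
    [-1,0.5,0.5,0,1],
    [-1,0.5,0.5,0,1],
    [-1,0.5,0.5,0,1],
    [-1,0.5,0.5,0,1],
    [-1,0.5,0.5,0,1]
  ]
}}

```text
time: 21.45
ee_pos: [606.1, -62.8, 322.1]
orientation: [-0.382, 0.595, -0.595, 0.382]
force: [0.1, -0.7, 0.2]
finger_gap: 0.3
```

Request:
{"name": "drive_tool", "arguments": {
  "targets": [
    [-1,0.1,0.4,0,1],
    [-1,0,0,-0.3,1],
    [-1,0,0,-0.6,1],
    [-1,0,0,-1,1],
    [-1,0,0,-1,1],
    [-1,0,0,-1,0],
    [-1,0,0,-1,0],
    [-1,0,0,0,0],
    [-1,0,0,0,0]
  ]
}}

```text
time: 22.35
ee_pos: [608.6, -51.5, 175.5]
orientation: [0.522, -0.477, 0.477, -0.522]
force: [-0.1, -0.2, 0.2]
finger_gap: 0.3
```

```bash
python3 - <<'E'
from h import *
c=cam("wrist"); cv2.imwrite("pics/w13.png",cv2.resize(c["image"],None,fx=1.4,fy=1.4))
s=cam("side"); crop(s,"pics/s13.png",240,115,110,110,5)
t=cam("top"); crop(t,"pics/t13.png",270,140,110,110,5)
for p in ((608,-52,90),(598,-52,90)): print(proj(c,p),proj(s,p),proj(t,p))
s=manip.read_state(); print(s["ee_pos"],s["finger_gap"],s["force"],s["qpos"])
E
```

```text
[[277.78775048 210.55288019]] [[279.56528298 207.87451431]] [[302.73047222 193.91521229]]
[[267.09796702 209.61353995]] [[282.02884658 208.56604483]] [[302.77966992 196.70636245]]
[609.86651132 -51.88948509 177.63846826] 0.7020224857764134 [-0.66083516 -0.22231458  0.79586173] [-2.69901114e-01  1.81019940e-01  1.68488349e+00  5.61769725e-06
  1.27180441e+00 -3.59959493e-01]
```

View pics/w13.png

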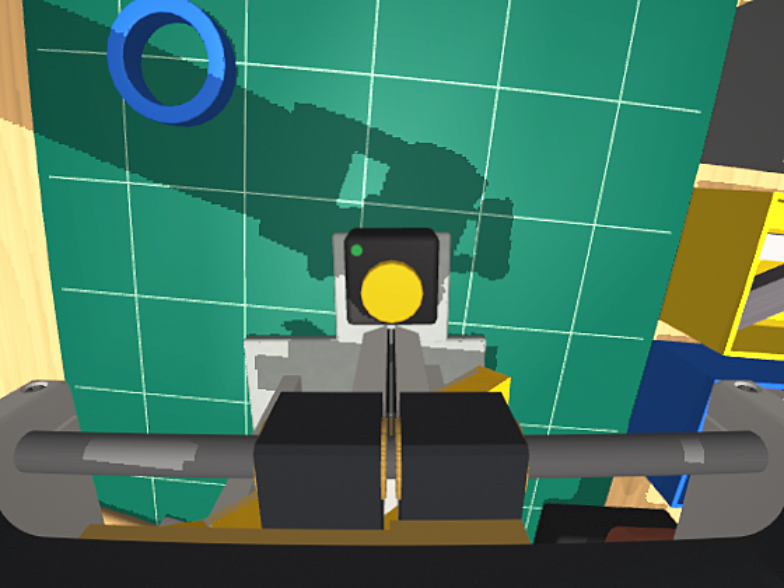

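View pics/s13.png

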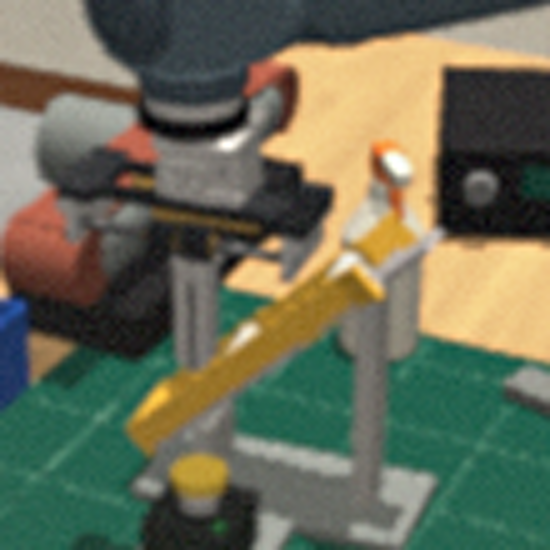

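Request:
{"name": "drive_tool", "arguments": {
  "targets": [
    [-1,0,0,-0.7,0],
    [-1,0,0,-0.8,0],
    [-1,0,0,-0.7,0],
    [-1,0,0,-0.4,0],
    [-1,0,0,-0.2,0],
    [-1,0,0,0,0],
    [-1,0,0,0,0]
  ]
}}

```text
time: 23.2
ee_pos: [609.5, -51.8, 92.5]
orientation: [-0.522, 0.476, -0.478, 0.522]
force: [1.0, 0.4, -0.1]
finger_gap: 0.6
```

Request:
{"name": "drive_tool", "arguments": {
  "targets": [
    [-1,0,0,-0.1,0],
    [-1,0,0,-0.1,0],
    [-1,0,0,0,0]
  ]
}}

```text
time: 23.5
ee_pos: [609.2, -51.7, 85.7]
orientation: [-0.522, 0.476, -0.478, 0.522]
force: [0.3, -0.1, 1.8]
finger_gap: 0.4
```

```bash
python3 - <<'E'
from h import *
for i in range(4):
    s=manip.read_state(); print(s["time"],s["ee_pos"].round(1),s["force"].round(2)); c=cam("wrist")
cv2.imwrite("pics/w14.png",cv2.resize(c["image"],None,fx=1.4,fy=1.4))
E
```

```text
23.5 [609.2 -51.7  85.7] [ 0.32 -0.1   1.81]
23.55 [609.2 -51.7  85.8] [ 1.56 -0.27  1.98]
23.6 [609.2 -51.7  85.8] [ 2.08 -0.97  2.41]
23.65 [609.1 -51.7  85.7] [0.95 0.24 2.12]
```

View pics/w14.png

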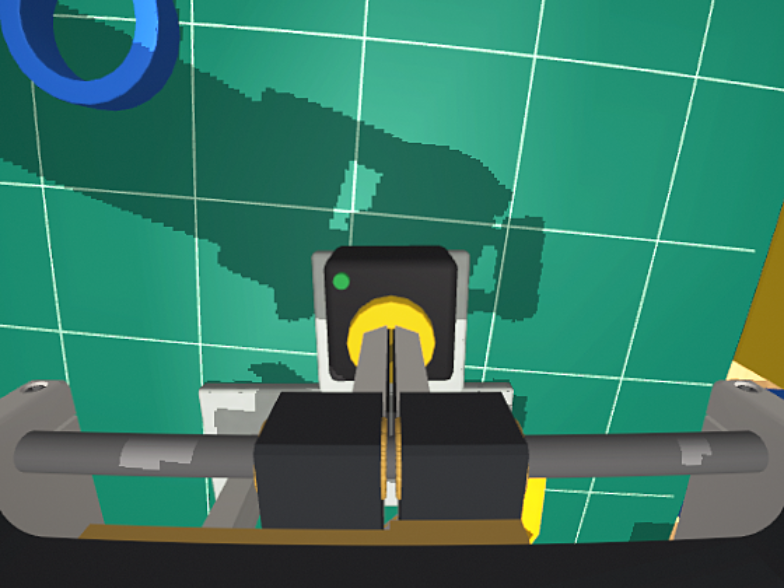

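Request:
{"name": "drive_tool", "arguments": {
  "targets": [
    [-1,0,0,-0.05,0],
    [-1,0,0,-0.04,0],
    [-1,0,0,-0.03,0],
    [-1,0,0,0,0]
  ]
}}

```text
time: 24.1
ee_pos: [608.9, -51.7, 82.2]
orientation: [-0.522, 0.477, -0.477, 0.522]
force: [1.2, -0.2, 4.1]
finger_gap: 0.2
```

```bash
python3 - <<'E'
from h import *
for i in range(4):
    s=manip.read_state(); print(s["time"],s["ee_pos"].round(1),s["force"].round(2)); c=cam("wrist")
E
```

```text
24.1 [608.9 -51.7  82.2] [ 1.18 -0.2   4.05]
24.15 [608.9 -51.7  82.2] [0.75 0.08 5.83]
24.2 [608.9 -51.7  82.2] [0.88 0.02 4.89]
24.25 [608.9 -51.6  82.3] [0.95 0.37 5.01]
```

Request:
{"name": "drive_tool", "arguments": {
  "targets": [
    [-1,0,0,0,0],
    [-1,0,0,0,0],
    [-1,0,0,0,0],
    [-1,0,0,0,0],
    [-1,0,0,0,0],
    [-1,0,0,0,0],
    [-1,0,0,0,0],
    [-1,0,0,0,0],
    [-1,0,0,0,0],
    [-1,0,0,0,0]
  ]
}}

```text
time: 25.3
ee_pos: [608.9, -51.6, 82.2]
orientation: [-0.522, 0.477, -0.477, 0.522]
force: [0.7, 0.6, 5.7]
finger_gap: 0.5
```

```bash
python3 - <<'E'
from h import *
for i in range(3):
    s=manip.read_state(); print(s["time"],s["ee_pos"].round(1),s["force"].round(2)); c=cam("wrist")
E
```

```text
25.3 [608.9 -51.6  82.2] [0.71 0.6  5.67]
25.35 [608.9 -51.6  82.2] [ 0.95 -0.82  4.74]
25.4 [608.9 -51.7  82.2] [0.3  0.43 5.18]
```

Request:
{"name": "drive_tool", "arguments": {
  "targets": [
    [-1,0,0,-0.1,0],
    [-1,0,0,-0.1,0],
    [-1,0,0,-0.08,0],
    [-1,0,0,0,0],
    [-1,0,0,0,0]
  ]
}}

```text
time: 25.95
ee_pos: [609.0, -51.7, 74.8]
orientation: [-0.522, 0.477, -0.477, 0.522]
force: [-1.8, 1.2, 10.8]
finger_gap: 0.6
```

Request:
{"name": "drive_tool", "arguments": {
  "targets": [
    [-1,0,0,-0.06,0],
    [-1,0,0,0,0],
    [-1,0,0,0,0]
  ]
}}

```text
time: 26.25
ee_pos: [609.1, -51.7, 74.0]
orientation: [0.522, -0.477, 0.477, -0.522]
force: [-4.1, 1.0, 15.3]
finger_gap: 0.2
```

Request:
{"name": "drive_tool", "arguments": {
  "targets": [
    [-1,0,0,0.3,0],
    [-1,0,0,0.6,0],
    [-1,0,0,1,0],
    [-1,0,0,1,0],
    [-1,0,0,1,0],
    [-1,0,0,1,0],
    [-1,-0.3,1,0.5,0],
    [-1,-0.5,1,0,0],
    [-1,-0.5,1,0,0],
    [-1,-0.3,0.6,0,0],
    [-1,0,0,0,0],
    [-1,0,0,0,0]
  ]
}}

```text
time: 27.45
ee_pos: [560.0, 56.5, 232.6]
orientation: [0.523, -0.477, 0.476, -0.522]
force: [0.2, -0.5, -0.4]
finger_gap: 0.8
```

```bash
python3 - <<'E'
from h import *
t=cam("top"); crop(t,"pics/t15.png",170,140,210,130,3.8); s=cam("side"); crop(s,"pics/s15.png",200,130,150,190,3.1)
crop(t,"pics/t15b.png",285,155,80,80,7)
E
```

```text
(no output)
```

View pics/t15.png

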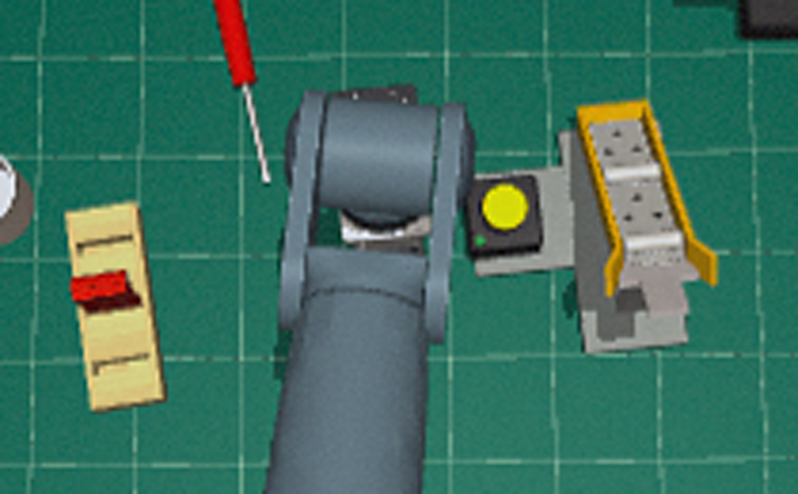

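View pics/s15.png

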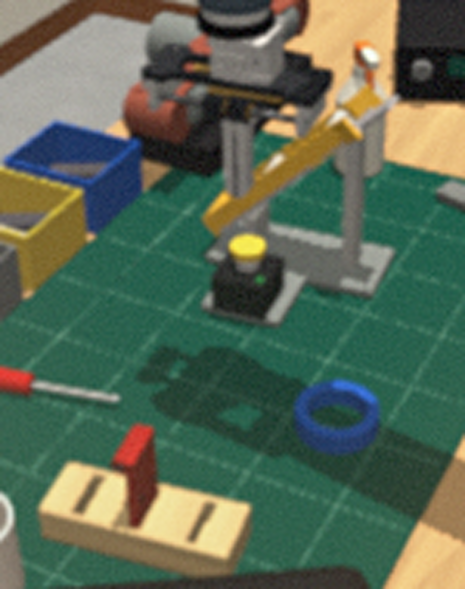

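View pics/t15b.png

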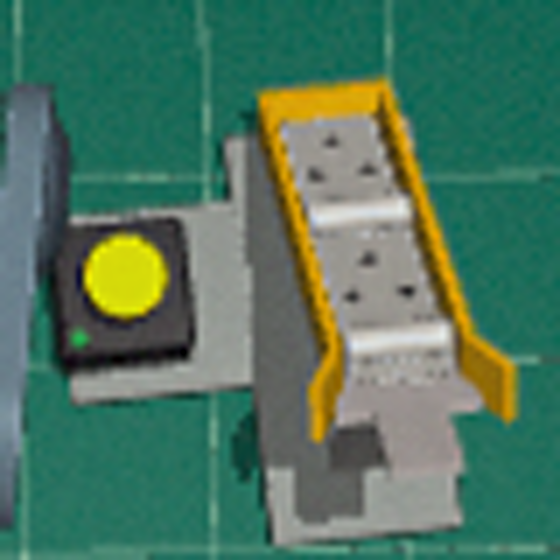

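```bash
python3 - <<'E'
from rig import manip
print(manip.job_done()); print(manip.read_state()["time"])
E
```

```text
the job is handed in; nothing more can be done
None
the job is handed in; nothing more can be done
```

The job is handed in; the clock stood at about 27.6 s of the 72 s allowed. No verdict was reported, so success is judged only from my own checks.

- **Leaves:** I loaded both aluminium leaves one behind the other. Each was pivoted in a light grip against the chute floor, because the tool cannot be tilted, and then let go. In the last top view, both lie flat against each other and the stop, barrel up and barrel end uphill.
- **Key:** I held it at the first click for more than a second, at about 5 N with the fingertip steady at 82.2 mm. I then pressed it fully down, to 74.0 mm at 15 N, and let it go. The last pictures show it back up.
- **Other things:** The red leaf is upright in the rack. The bystanders I could see in the last pictures look unmoved, but the carton and brush were outside those crops. The arm ended clear of everything.
- **Disagreements:** The chute's direction came out as 3.9° from the top camera and 5.5° from the wrist camera, so I worked at about 5°. The key's position from the side camera was about 6 mm off the other two, so I used the top and wrist readings. Neither caused trouble.

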